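# Pump the vacuum canister until its seal pin stands out

## Task

The tall canister is not sealed yet. With your fingertips, pump the spring knob on its lid in full strokes, all the way down and all the way back up, again and again until the little indicator pin beside the knob stands fully out of the lid like the one on the short canister, then let the knob come up and draw back. Only press the knob: do not touch the pin, do not lift, shove or tip the canister, and leave the sealed short canister and the other goods alone.

Things in the scene. Friction and masses are not known exactly. Their poses are not given: they have to be found in the camera images.
- tall_canister: Tall slim steel canister with a black lid, the one to pump; 106 mm across the lid, lid top 150 mm above its foot, 0.9 kg, standing loose and upright on the table. Origin: centre of its underside; z up along its axis. The pump knob is on the axis; the indicator pin is 34 mm from the axis in the direction of its own -x (the side facing the robot, more or less).
- tall_canister_knob_top (a point): Centre of the flat top of the tall canister's pump knob: a round wooden cap 40 mm across and 16 mm thick on a 14 mm steel stem. At rest it is 64 mm above the lid (214 mm above the table), at the bottom of its stroke 40 mm above the lid. z up.
- tall_canister_knob (a joint): How far the tall canister's knob is pressed (m): 0 up at rest, 0.024 down at the stop. A spring returns it: about 3 N to start it, 12 N at the bottom. Only strokes near the full length work: each must start from the very top and go down to the stop or nearly (within 2 mm).
- tall_pin (a joint): How far the tall canister's indicator pin has come out (m): starts anywhere from 0 (in) to 0.007; each full stroke of the knob ratchets it out by about 0.007 as the knob comes back up (the first one by up to 0.0135), and it stays where it is; fully out is 0.027 to 0.028 (reached after 3 or 4 strokes; 0.0255 or more counts as out). More strokes after that do nothing.
- tall_pin_top (a point): Top of the tall canister's indicator pin, a white rod 10 mm thick beside the knob, 34 mm from the knob's axis. It stands 4 mm above the lid when in and 32 mm when fully out, always lower than the knob's cap. Not to be touched.
- short_canister: Short wide steel canister with the same black lid, wooden knob and pin, already sealed: 134 mm across the lid, lid top 95 mm above its foot, knob top 159 mm above its foot. Origin: centre of its underside. Leave alone. The two canisters may stand either way round (left or right).
- short_canister_knob (a joint): How far the short canister's knob is pressed (m); 0 up. Must not be pressed.
- short_pin_top (a point): Top of the short canister's pin, fully out, 32 mm above its lid: shows what fully out looks like. (Between the canisters, farther back, is a fixed three-tier display stand, 0.28 m across at its lowest tier, about 0.6 m tall, its front edge about 0.53 m ahead of the robot: cross the table in front of it.)
- hare: Cream chocolate hare with upright ears and a yellow bow, 78x64x123 mm, loose. Origin: centre of its underside. Leave alone.
- dripper: Pink fluted coffee dripper, 119 mm across, 85 mm high, loose. Origin: centre of its underside. Leave alone.
- soap: Pink soap carton, 62x86x85 mm, loose. Origin: centre of its underside. Leave alone.
- jar: Clip-top glass jar of sugar, 94x87x118 mm, loose. Origin: centre of its underside. Leave alone.
- small_hare: Small cream hare with a violet bow, 49x54x82 mm, loose. Origin: centre of its underside. Leave alone.

How it is judged:
By the outcome, as a careful person would: the job done as asked, in the order asked, and still so for the second after the job is handed in, with the robot touching nothing.
It also fails if it takes over 45 s, if anything falls off the work surface, if the arm or the gripper's body presses on something with over 40 N, if the wrist force passes 120 N, or if a joint passes its speed limit or range.

## Robot

A 6-joint arm with a two-finger parallel gripper is mounted at the origin on a cart in front of the work surface, level with it; the furniture and walls round the work are solid. World frame = base frame: x ahead of the robot, y to its left, z up, the work surface at z = 0. Lengths are in m, angles in rad, forces in N, time in s.
With the tool pointing down it reaches from about 0.275 to 0.825 m from the base axis. Payload 4.9 kg.
Tool frame: the origin (TCP) lies midway between the tips of the shut fingers; the grasp point (between the pads) lies 19 mm behind it (grip_point_offset is the distance from the TCP to the grasp point, in m); z points along the fingers, x is the direction in which the jaws open and shut, and the axes are right-handed (so a half turn about z gives the same grasp; the last joint's range is limited). The gripper opens to 85 mm and grips with 20 to 120 N. Pads are 22 mm wide; open, the fingers measure 114 mm over their backs; the gripper's body (76 mm by 85 mm) begins 54 mm behind the grasp point. The pads swing forward as they close: fully open they stand 13 mm farther back than shut.
Start: joints at [1.213, 0.326, -0.193, 1.052, 0, 1.437], TCP at [0.122, 0.536, 0.231] pointing down, gripper open.
Joint ranges: [-2.65, 2.65], [-0.97, 1.79], [-1.3, 1.35], [-1.93, 2.1], [-1.47, 1.37], [-3.14, 3.14]. Speed limits (rad/s): [2.57, 2.57, 3.14, 3.14, 3.14, 3.14].

## Interface

Orientations are given as a rotation vector (axis times angle).
In Python, from cell import * gives the robot as it stands. Calls block until the motion is done:
- movep(position, orientation): joint-space move of the TCP to a pose.
- move_l(position, velocity=0.15, rot=None, until_force=None): straight line of the TCP; rot=None keeps the orientation; velocity is the mean speed in m/s. With until_force (N) it stops when the force on the tool has changed by that much, and returns True; else False.
- set_joints(angles): joint-space move.
- let_go() and grab(newtons=None): open the fingers fully, or close them until they stop; newtons is the grip in N (None keeps the last).
- sleep(seconds).
- ik(position, orientation): joint angles nearest the present ones, or None.
- get_state(): the state.
- grab_frame(name): name is "side" or "top"; returns a dict with "img" (480x640x3 uint8, red, green, blue), "fx", "fy", "cx", "cy" (pixels), "cam_to_world" (4x4, takes a point from camera to world coordinates). Camera axes: x right, y down, z forward; pixel columns grow to the right and rows downward; lengths in m; the calibration is good to about 2 mm. A picture is of the moment at which its call begins. There is no depth.
A pose or a line that the arm cannot do raises MotionError and nothing moves.
- sign_off(): hands the job in, once; it reports no verdict.
Trained networks look in the newest picture that a camera, given by its name, has taken for a name from the list of things; names that differ only in an ending like _2 or _b are one class to them, and where a whole thing is asked for, a point or a joint stands for the part that bears it (a point fixed in the world has none). Each returns a list of dicts, best first, with "score" (0 to 1); they miss things now and then, are a little off and sometimes report something else, mostly with a low value. They report only what shows in the picture. A call takes as long as a camera call.
- spot_in(camera, name): "centre" ([column, row] in pixels, amid what is visible of it).
- silhouettes(camera, name): "mask" (480x640 bool, what is visible of it) and "centre" ([column, row] in pixels, amid what is visible of it).
- tip_of(camera, name): "centre" ([column, row] in pixels: a listed point, or the origin of a listed thing).
The state is a dict: "clock": time; "q": joint angles; "joint_velocities": joint speeds; "tau": joint torques, N m; "position": TCP position; "eef_rot": TCP orientation; "contact_force": force on the tool from outside, world axes, zero at the start; "wrist_torque": the same for the moment, N m; "finger_gap": opening from 0.0 (shut) to 1.0 (fully open).
Only numpy, scipy, OpenCV 4.12 (cv2) and the standard library are available. Lean on these libraries where they do the work, as an engineer would, in place of code of your own. Each camera call takes 0.05 s, during which the arm holds its last target. There are 200 camera calls.

## Working session

There is one attempt and no reset: what is moved stays moved. The work goes in short steps, each a Python script; the robot and the scene stay as the last script left them, time stands still between calls to the robot, and variables do not carry over. Pictures are saved under pics/ and viewed, about 8 in all and at most 12, crops included, and the job is handed in when it is done.

```bash
mkdir -p pics; cat > h.py <<'E'
from cell import *
import numpy as np, cv2
def ray(f,px):
    M=np.array(f["cam_to_world"]); d=M[:3,:3]@np.array([(px[0]-f["cx"])/f["fx"],(px[1]-f["cy"])/f["fy"],1.])
    return M[:3,3],d/np.linalg.norm(d)
def at_z(f,px,z):
    o,d=ray(f,px); return o+d*(z-o[2])/d[2]
def tri(f1,p1,f2,p2):
    o1,d1=ray(f1,p1);o2,d2=ray(f2,p2)
    s=np.linalg.lstsq(np.c_[d1,-d2],o2-o1,rcond=None)[0]
    a,b=o1+s[0]*d1,o2+s[1]*d2
    return (a+b)/2,np.linalg.norm(a-b)
def save(f,n): cv2.imwrite("pics/"+n,f["img"][:,:,::-1])
E
python3 - <<'E'
from h import *
np.set_printoptions(precision=4,suppress=True)
F={c:grab_frame(c) for c in("side","top")}
for c in F:
    save(F[c],c+"0.png"); print(c,np.array(F[c]["cam_to_world"])[:3,3])
Z=dict(tall_canister_knob_top=.214,tall_pin_top=.156,short_pin_top=.127,tall_canister=0,short_canister=0)
for n,z in Z.items():
    b={}
    for c in F:
        r=tip_of(c,n)
        for k in r[:2]: print(n,c,round(k["score"],2),np.array(k["centre"]),at_z(F[c],k["centre"],z))
        if r:b[c]=r[0]["centre"]
    if len(b)==2: print("  tri",tri(F["side"],b["side"],F["top"],b["top"]))
print(get_state())
E
```

```text
side [ 0.3465 -1.3463  0.7051]
top [ 0.4615 -0.0152  1.4834]
tall_canister_knob_top side 0.57 [260.9 174.3] [0.4411 0.3445 0.214 ]
tall_canister_knob_top top 0.58 [197.4 283.5] [0.4458 0.3274 0.214 ]
  tri (array([0.443 , 0.3262, 0.2192]), np.float64(0.0057744396291140865))
short_pin_top side 0.57 [259.7 286.9] [ 0.394  -0.2521  0.127 ]
tall_canister side 0.61 [268.  241.3] [0.4522 0.3004 0.    ]
tall_canister top 0.83 [221.  283.5] [0.4432 0.3137 0.    ]
  tri (array([ 0.4481,  0.3145, -0.0057]), np.float64(0.00993063636606412))
short_canister side 0.74 [278.6 330.2] [ 0.4342 -0.2372  0.    ]
short_canister top 0.94 [410.7 288.2] [ 0.4296 -0.2574  0.    ]
short_canister top 0.66 [224.1 283.6] [0.4429 0.3043 0.    ]
  tri (array([ 0.4313, -0.2556,  0.0118]), np.float64(0.0028365320590194496))
{'clock': 0.6, 'q': array([ 1.2128,  0.3262, -0.1926,  1.052 ,  0.    ,  1.4366]), 'joint_velocities': array([-0.0009, -0.0017, -0.0012, -0.0002,  0.0015, -0.0003]), 'tau': array([ -0.0023, -44.3091,  26.2645,   0.0014,  -0.0002,   0.    ]), 'position': array([0.122 , 0.5363, 0.2313]), 'eef_rot': array([-2.4556, -1.9595, -0.    ]), 'contact_force': array([ 0.0554,  0.0189, -0.1016]), 'wrist_torque': array([ 0.0342,  0.004 , -0.0193]), 'finger_gap': 1.0020559255665664}
```

```bash
python3 - <<'E'
import cv2
a=cv2.imread("pics/side0.png");b=cv2.imread("pics/top0.png")
cv2.imwrite("pics/c1.png",cv2.resize(a[110:290,180:360],None,fx=3.3,fy=3.3,interpolation=2))
cv2.imwrite("pics/c2.png",cv2.resize(b[200:370,130:310],None,fx=3.3,fy=3.3,interpolation=2))
E
```

```text
(no output)
```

View pics/top0.png

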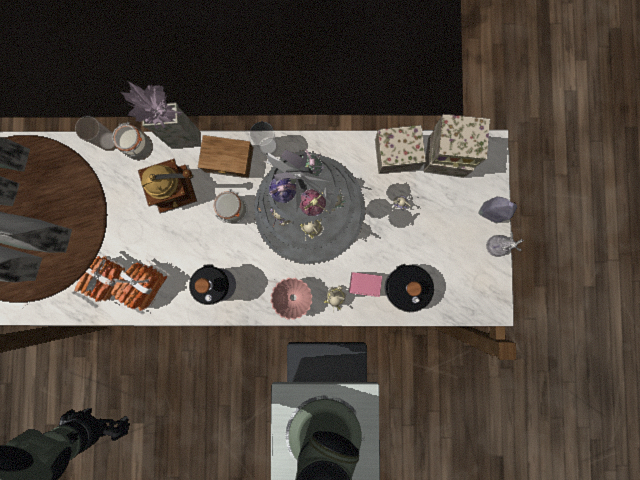

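View pics/side0.png

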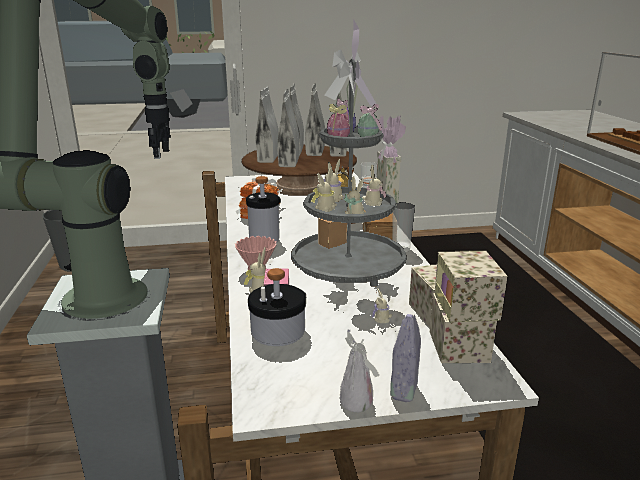

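View pics/c2.png

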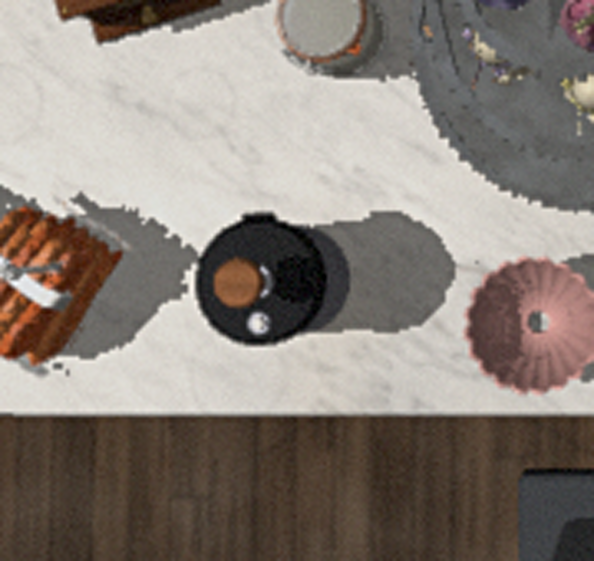

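View pics/c1.png

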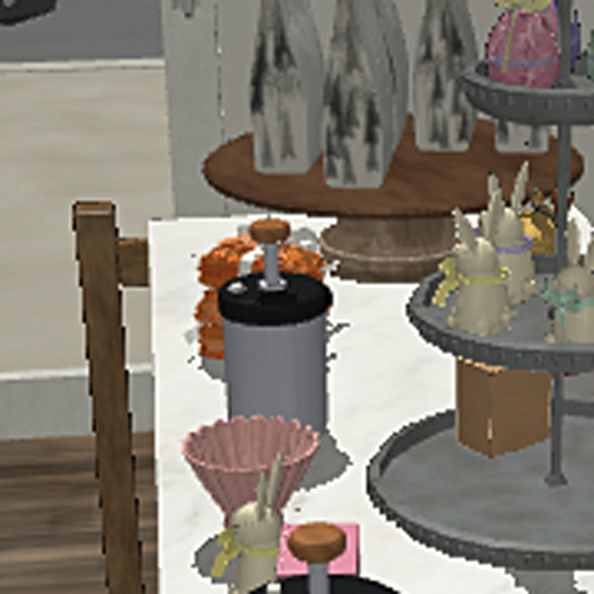

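The top view shows the tall canister at left: its lid is centred near (209,285), the knob cap near (202,286) and the pin near (209,297), almost flush. The short canister is on the right at (410,288). In the side view the tall knob is near (262,180). The network's knob point is about 5 px off, so I'll refine it by the cap's colour and then go in.

```bash
python3 - <<'E'
from h import *
np.set_printoptions(precision=4,suppress=True)
F={c:grab_frame(c) for c in("side","top")}
P={}
for c,(x0,x1,y0,y1) in dict(top=(193,212,277,295),side=(253,272,173,186)).items():
    im=F[c]["img"][y0:y1,x0:x1].astype(int); m=(im[...,0]-im[...,2]>45)
    n,l,s,ce=cv2.connectedComponentsWithStats(m.astype(np.uint8)); k=1+s[1:,4].argmax()
    P[c]=ce[k]+[x0,y0]; print(c,P[c],s[k])
print(at_z(F["top"],P["top"],.212),at_z(F["side"],P["side"],.208),tri(F["side"],P["side"],F["top"],P["top"]))
print("lid",at_z(F["top"],[130+262/3.3,200+280/3.3],.150),"pin",at_z(F["top"],[130+260/3.3,200+322/3.3],.155))
E
```

```text
top [201.4506 285.3086] [  2   1  14  15 162]
side [259.8    180.0316] [ 0  3 15 10 95]
[0.4411 0.3173 0.212 ] [0.4346 0.3024 0.208 ] (array([0.4382, 0.32  , 0.2025]), np.float64(0.0054632555294895375))
lid [0.4414 0.3119 0.15  ] pin [0.4073 0.3117 0.155 ]
```

```bash
python3 - <<'E'
from h import *
np.set_printoptions(precision=4,suppress=True)
R=[-2.2214,-2.2214,0]
p=get_state()["position"]
grab(20)
move_l([p[0],p[1],.33],.2)
movep([.442,.315,.29],R)
f=grab_frame("top"); save(f,"top1.png"); g=grab_frame("side"); save(g,"side1.png")
cv2.imwrite("pics/c3.png",cv2.resize(np.hstack([f["img"][220:350,140:270],g["img"][110:240,190:320]])[:,:,::-1],None,fx=3,fy=3,interpolation=2))
s=get_state();print(s["clock"],s["position"],s["eef_rot"],s["q"],s["contact_force"],s["finger_gap"])
E
```

```text
3.6583 [0.4413 0.3159 0.2901] [-2.2194 -2.2231 -0.0001] [ 0.4851  0.2809 -0.1045  1.1854  0.0003  0.4834] [-0.1496 -0.1983  0.0381] 0.006166098403840626
```

View pics/c3.png

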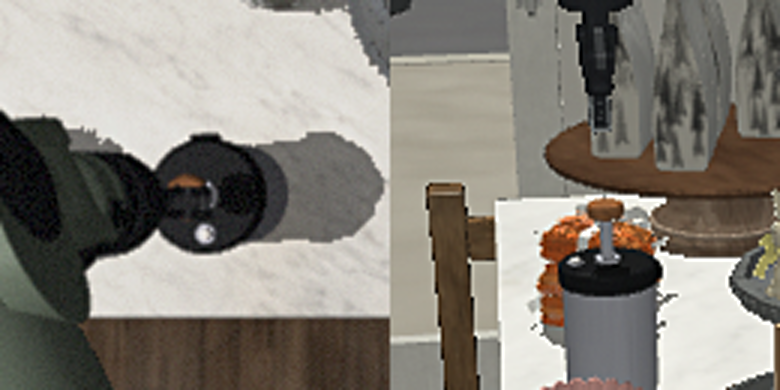

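The right half shows the closed fingers at (600,128), in line with the knob at (605,208) along the slightly leaning vertical. The left half shows them over the cap and clear of the pin at (205,233). I'll touch down and make one stroke.

```bash
python3 - <<'E'
from h import *
np.set_printoptions(precision=4,suppress=True)
move_l([.442,.315,.226],.12)
print(move_l([.442,.315,.205],.02,until_force=2))
s=get_state();zc=s["position"][2];print("touch",s["position"],s["contact_force"],s["clock"])
print(move_l([.442,.315,.184],.05,until_force=18))
s=get_state();print(s["position"],s["contact_force"],s["clock"])
print(move_l([.442,.315,.180],.02,until_force=8))
s=get_state();print(s["position"],s["contact_force"],s["wrist_torque"],s["clock"])
f=grab_frame("side");save(f,"side2.png")
move_l([.442,.315,.222],.06)
sleep(.2)
g=grab_frame("side")
cv2.imwrite("pics/c4.png",cv2.resize(np.hstack([f["img"][140:240,210:310],g["img"][140:240,210:310]])[:,:,::-1],None,fx=4,fy=4,interpolation=2))
s=get_state();print(s["position"],s["contact_force"],s["clock"])
E
```

```text
True
touch [0.442  0.3149 0.2121] [0.5316 0.0318 2.4923] 5.0417
True
[0.4426 0.3153 0.1907] [-4.0084 -1.9346 11.9473] 5.5333
True
[0.4423 0.3151 0.1907] [-2.4831 -2.0591 12.2145] [-0.4014  0.7023  0.0301] 5.775
[0.4418 0.3149 0.2215] [0.1188 0.7217 1.0939] 6.7583
```

View pics/c4.png

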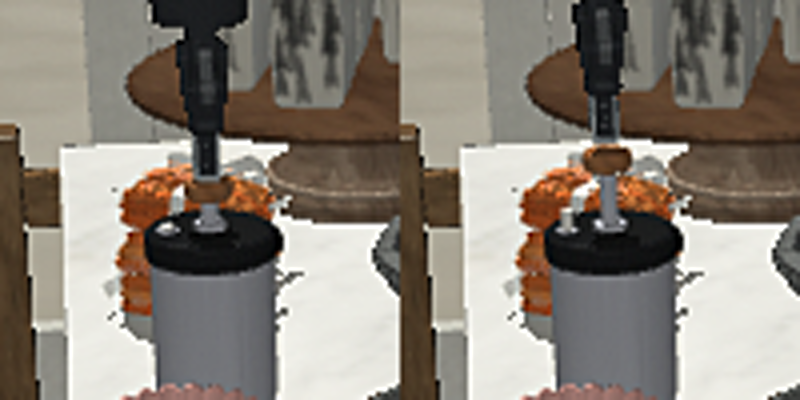

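The first stroke worked: the cap bottomed out in the left half, and in the right half it is back up with the pin partly out at (568,215). The canister did not move. I'll repeat the strokes; extras do no harm.

```bash
python3 - <<'E'
from h import *
np.set_printoptions(precision=4,suppress=True)
for i in range(4):
    move_l([.442,.315,.192],.05,until_force=25)
    move_l([.442,.315,.180],.03,until_force=8)
    s=get_state();print(s["position"],s["contact_force"],s["clock"])
    move_l([.442,.315,.221],.06); sleep(.2)
move_l([.442,.315,.30],.15)
movep([.30,.40,.33],[-2.2214,-2.2214,0])
sleep(.3)
f=grab_frame("side"); g=grab_frame("top")
for n in("tall_pin_top","tall_canister_knob_top"):
    for c in("side","top"): print(n,c,[(r["centre"],round(r["score"],2)) for r in tip_of(c,n)[:1]])
a=cv2.resize(f["img"][140:240,210:310],None,fx=4,fy=4,interpolation=2);b=cv2.resize(g["img"][235:335,160:260],None,fx=4,fy=4,interpolation=2)
cv2.imwrite("pics/c5.png",np.hstack([a,b])[:,:,::-1])
s=get_state();print(s["position"],s["contact_force"],s["clock"])
E
```

```text
[0.443  0.3155 0.1907] [-3.6619 -2.4212 13.0556] 7.7833
[0.4428 0.3154 0.1907] [-2.6294 -1.8087 12.1291] 9.65
[0.4428 0.3154 0.1907] [-2.5874 -1.4722 12.7191] 11.5167
[0.4428 0.3154 0.1907] [-3.4097 -1.2046 12.3755] 13.3833
tall_pin_top side [([249.7, 187.9], 0.4)]
tall_pin_top top []
tall_canister_knob_top side [([264.3, 174.9], 0.6)]
tall_canister_knob_top top [([200.0, 286.5], 0.69)]
[0.3002 0.3999 0.33  ] [ 0.5573 -0.1233  0.0163] 16.2333
```

View pics/c5.png

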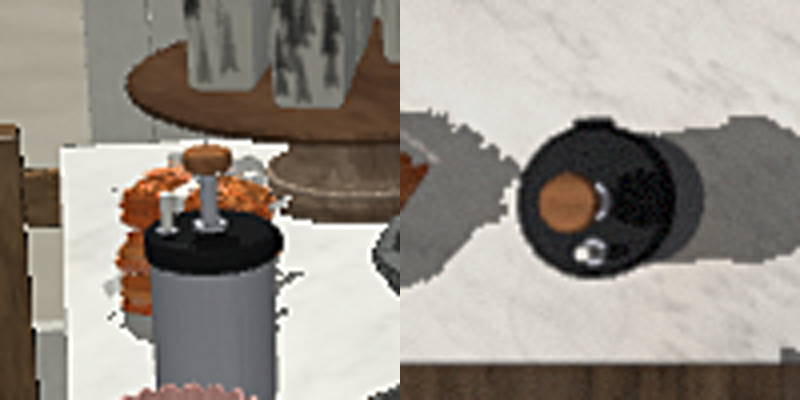

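The pin in the left half rises from about (169,232) to (170,193), which is about 39 px. The knob rises about 80 px for its 64 mm, so the pin stands about 31 mm above the lid, against 32 mm when fully out. The knob is up and the canister is in its place.

```bash
python3 -c "
from cell import *
sign_off(); print(get_state()['clock'])"
```

```text
the job is handed in; nothing more can be done
the job is handed in; nothing more can be done
```

I pumped the tall canister's knob five full strokes with closed fingertips, let the knob come up, drew back and handed the job in after about 16 s on the robot's clock. There is no verdict reported.

- **Strokes:** the fingers met the stop on every stroke, at about z = 0.191 m and 12–13 N. They were lifted just clear of the cap between strokes. The fifth was a spare, since three or four are enough.
- **Final pictures:** the pin stands about 31 mm above the lid, where fully out is 32 mm. The knob is up and the canister is upright where it was.
- **Other goods:** the arm stayed over the tall canister, away from the short canister and the other goods. I did not check them again in a full picture after pumping.
- **Disagreements:** the network's first knob point was about 1 cm off, so I used the cap's colour in the top picture instead. Locating that point from both cameras left a gap of about 5 mm. In the final top picture the network did not find the pin, though it is plainly visible.

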